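# Release the power-bar key that was left latched

## Task

The studio desk is being shut down and one of the four identical red push keys on the white power bar is still latched down. Using a fingertip only, tap all four keys lightly one after another, from the robot's left end of the row to its right end, without making any of them click, and lift off; then press the key that you found already down all the way in until it clicks, and let go so that it pops up and all four keys stand up. Nothing is to be picked up: leave the tape, brush jar, glue bottle and paint box standing where they are.

Things in the scene. Friction and masses are not known exactly. Their poses are not given: they have to be found in the camera images.
- bar: white power bar screwed to the desk, 100 mm (its x) x 330 mm (its y) x 42 mm high. Origin at the centre of its underside on the desk, z up, y along the row towards the robot's left, x away from the robot (turned up to 0.45 rad). The four keys stand at bar x = -31 mm, y = +105, +35, -35 and -105 mm; which key stands in which place, and the place of the latched one, differ from run to run.
- bar_sockets (a point): centre of the row of four round sockets behind the keys: bar x = +24, y = 0, at the bar's top, 42 mm above the desk. The sockets are opposite the keys; those at bar y = +105 and -35 mm hold plug-in chargers 36 x 38 mm, tops 61 mm above the desk.
- key_a: red square push-push key, cap 22 x 22 mm, in any of the 4 places. Origin: centre of its top face, z up; sinks with it. Up: top 54 mm above the desk; yields from 1.5 N, +0.4 N per mm. Latched (exactly one at the start): top 3.3 mm lower; hardly yields below 2.8 N. Either clicks only when pressed to its full stop, 8 mm below the up height (5 N at the stop): an up key then stays latched, the latched one, let go, springs fully up.
- key_b: red square push-push key, cap 22 x 22 mm, in any of the 4 places. Origin: centre of its top face, z up; sinks with it. Up: top 54 mm above the desk; yields from 1.5 N, +0.4 N per mm. Latched (exactly one at the start): top 3.3 mm lower; hardly yields below 2.8 N. Either clicks only when pressed to its full stop, 8 mm below the up height (5 N at the stop): an up key then stays latched, the latched one, let go, springs fully up.
- key_c: red square push-push key, cap 22 x 22 mm, in any of the 4 places. Origin: centre of its top face, z up; sinks with it. Up: top 54 mm above the desk; yields from 1.5 N, +0.4 N per mm. Latched (exactly one at the start): top 3.3 mm lower; hardly yields below 2.8 N. Either clicks only when pressed to its full stop, 8 mm below the up height (5 N at the stop): an up key then stays latched, the latched one, let go, springs fully up.
- key_d: red square push-push key, cap 22 x 22 mm, in any of the 4 places. Origin: centre of its top face, z up; sinks with it. Up: top 54 mm above the desk; yields from 1.5 N, +0.4 N per mm. Latched (exactly one at the start): top 3.3 mm lower; hardly yields below 2.8 N. Either clicks only when pressed to its full stop, 8 mm below the up height (5 N at the stop): an up key then stays latched, the latched one, let go, springs fully up.
- tape: loose roll of blue tape lying flat on the robot's side of the bar, outer diameter 96 mm, 24 mm high; origin at the centre of its underside. Leave alone.
- jar: loose glass jar, 72 mm diameter and 98 mm high, with paint brushes up to 215 mm above the desk, off the left end of the bar; origin at the centre of its underside. Leave alone.
- glue: loose white glue bottle, 52 mm diameter, 130 mm high, off the right end of the bar; origin at the centre of its underside. Leave alone.
- pans: loose watercolour box, 86 x 200 x 16 mm, lying beyond the bar; origin at the centre of its underside. Leave alone.

How it is judged:
By the outcome, as a careful person would: the job done as asked, in the order asked, and still so for the second after the job is handed in, with the robot touching nothing.
It also fails if it takes over 58 s, if anything falls off the work surface, if the arm or the gripper's body presses on something with over 40 N, if the wrist force passes 120 N, or if a joint passes its speed limit or range.

## Robot

A 6-joint arm with a two-finger parallel gripper is mounted at the origin on the work surface. World frame = base frame: x ahead of the robot, y to its left, z up, the work surface at z = 0. Lengths are in m, angles in rad, forces in N, time in s.
With the tool pointing down it reaches from about 0.425 to 0.95 m from the base axis. Payload 3.5 kg.
Tool frame: the origin (TCP) lies between the finger pads; the fingertips stand 14 mm ahead of it and the grasp point (between the pads) lies 5 mm behind it (ctrl.tip_extent is the distance from the TCP to the fingertips, in m); x points along the fingers, z is the direction in which the jaws open and shut, and the axes are right-handed (so a half turn about x gives the same grasp; the last joint's range is limited). The gripper opens to 85 mm and grips with 20 to 120 N. Pads are 22 mm wide; open, the fingers measure 114 mm over their backs; the gripper's body (76 mm by 85 mm) begins 54 mm behind the grasp point. The pads swing forward as they close: fully open they stand 13 mm farther back than shut.
Start: joints at [1.186, 0.286, 1.577, -0, 1.279, -0.15], TCP at [0.157, 0.656, 0.245] pointing down, gripper open.
Joint ranges: [-2.77, 2.77], [-0.9, 2.22], [0.21, 2.48], [-1.53, 4.67], [0.24, 2.81], [-2.84, 2.84]. Speed limits (rad/s): [2.79, 2.79, 3.14, 3.14, 3.14, 3.14].

## Interface

Orientations are given as a unit quaternion [x, y, z, w].
In Python, from plant import ctrl gives the robot as it stands.
- The arm moves only by the tool move_arm, never from a script. Its argument "commands" is one flat list of numbers, 4 for each row, row after row: the shift along the tool's x, y, z in units of 25 mm (1.0 is 25 mm), then the turn about the tool's x in units of 5 degrees (1.0 is 5 degrees). A call has 1 to 20 rows; each row shifts and turns the commanded pose from where the row before left it, along the tool's axes as they then stand; what a row does not reach is not made up. A row lasts 1/8 s, in which the tool goes at most 62.5 mm and 10.7 degrees, less where a joint would pass 70% of its speed; a pose out of reach is approached as far as the arm can. A call is refused whole if a number of a shift passes 1 or a number of a turn 1, either way. A call with a gripper value outside its range is refused whole. "jaw" is the finger opening in mm, from 0 to 85.4, set as the call begins (left out, the last holds). The fingers move at their own pace and stop on an object; "force" is the grip in N (left out, the last holds). Time passes only in rows, so rows that do not move let the fingers close. It gives the time, the measured TCP pose, the force and the opening at its end, in the units of the state.
- ctrl.get_state(): the state, without advancing time (a new reading comes with each control period).
- ctrl.read_camera(name): name is "scene" or "top" or "wrist"; returns the picture (384x512x3 uint8, red, green, blue); there is no depth.
- ctrl.get_calibration(name): a dict with "camera_matrix" (3x3 intrinsics, pixels), "k1" (the pictures are not rectified: a ray, as slopes to the right and down, at radius r is drawn at 1 + k1 r^2 times it, then the intrinsics apply), "camera_from_world" (4x4, takes a point from world to camera coordinates); the wrist camera has in their place "mount" (4x4, takes a point from camera to tool coordinates, whose origin is the TCP and whose axes are the tool frame's). Camera axes: x right, y down, z forward; pixel columns grow to the right and rows downward; lengths in m; the calibration is good to about 2 mm. A picture is of the moment at which its call begins: read the wrist's pose just before it. get_calibration takes no time and is no camera call.
- ctrl.sign_off(): hands the job in, once; it reports no verdict.
The state is a dict: "time": time; "qpos": joint angles; "dq": joint speeds; "joint_efforts": joint torques, N m; "eef_pos": TCP position; "tcp_rot": TCP orientation; "contact_force": force on the tool from outside, world axes, zero at the start; "wrist_torque": the same for the moment, N m; "opening": opening from 0.0 (shut) to 1.0 (fully open).
Only numpy, scipy, OpenCV 4.12 (cv2) and the standard library are available. Lean on these libraries where they do the work, as an engineer would, in place of code of your own. Each camera call takes 0.05 s, during which the arm holds its last target.

## Working session

There is one attempt and no reset: what is moved stays moved. The work goes in short steps, Python scripts to look and compute and a tool call to move; the robot and the scene stay as the last step left them, time stands still between calls to the robot, and variables do not carry over. Pictures are saved under pics/ and viewed, and the job is handed in when it is done.

Besides the shell and the picture viewer there is one more tool, called after "Call:" as name(argument=value, ...) on one line, values as JSON. move_arm: Moves the arm, as the interface text tells. Its arguments: {"type":"object","properties":{"commands":{"type":"array"},"jaw":{"type":"number"},"force":{"type":"number"}},"required":["commands"]}

```bash
ls; mkdir -p pics; python3 - <<'E'
from plant import ctrl
import cv2
s=ctrl.get_state();print(s); print(ctrl.tip_extent)
for n in ("scene","top","wrist"):
    im=ctrl.read_camera(n); cv2.imwrite(f"pics/{n}0.png",im[:,:,::-1]); print(n,ctrl.get_calibration(n))
E
```

```text
pics
{'time': 0.0, 'qpos': array([ 1.18604428e+00,  2.87175123e-01,  1.57820445e+00, -8.44860104e-06,
        1.27865109e+00, -1.50025985e-01]), 'dq': array([-0.00064013, -0.00129318,  0.00141348,  0.0005065 , -0.00046705,
       -0.0007733 ]), 'joint_efforts': array([-6.60587066e-04, -4.05996430e+01, -2.92614555e+01, -1.55752255e-04,
        5.85616770e-03, -1.36285198e-05]), 'eef_pos': array([0.15673338, 0.65588516, 0.243926  ]), 'tcp_rot': array([-0.43844318,  0.55585384,  0.4375846 ,  0.55435891]), 'contact_force': array([0.08070333, 0.35094456, 0.21359093]), 'wrist_torque': array([-0.00364089, -0.01069142,  0.02021902]), 'opening': 0.9987195438017378}
0.014
scene {'camera_matrix': array([[358.61470905,   0.        , 262.96926777],
       [  0.        , 358.61470905, 185.46807844],
       [  0.        ,   0.        ,   1.        ]]), 'k1': -0.004420073959673465, 'camera_from_world': array([[-0.85572153,  0.51742621,  0.00328403,  0.45918852],
       [ 0.34465157,  0.5746971 , -0.74225234, -0.18171811],
       [-0.38594814, -0.63402946, -0.67011243,  1.17516174],
       [ 0.      
[... 471 characters left out ...]
0008879e-02, -9.98885327e-01,
         1.15585581e+00],
       [ 0.00000000e+00,  0.00000000e+00,  0.00000000e+00,
         1.00000000e+00]])}
wrist {'camera_matrix': array([[300.40638697,   0.        , 260.03487635],
       [  0.        , 300.40638697, 189.18735895],
       [  0.        ,   0.        ,   1.        ]]), 'k1': -0.07345800804925187, 'mount': array([[ 9.87996926e-04, -3.01432851e-01,  9.53486896e-01,
        -1.28845850e-01],
       [ 2.26601533e-04, -9.53487269e-01, -3.01433204e-01,
         7.84903739e-02],
       [ 9.99999486e-01,  5.13876670e-04, -8.73737345e-04,
        -6.19694196e-04],
       [ 0.00000000e+00,  0.00000000e+00,  0.00000000e+00,
         1.00000000e+00]])}
```

View pics/top0.png

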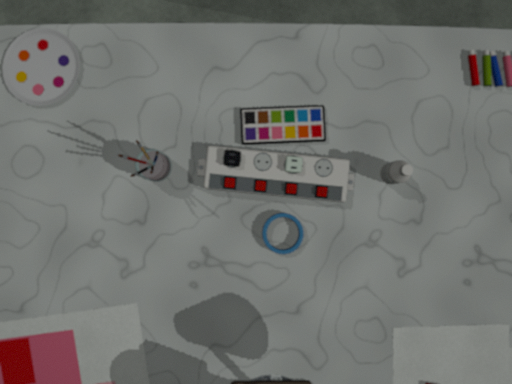

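View pics/scene0.png

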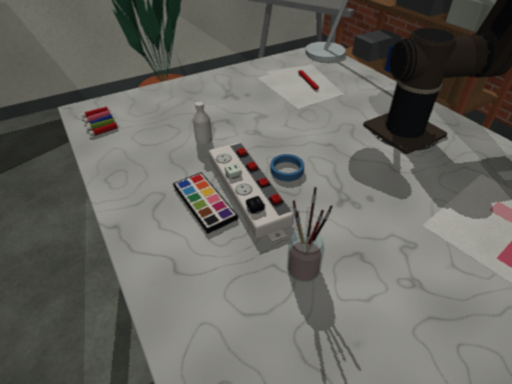

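View pics/wrist0.png

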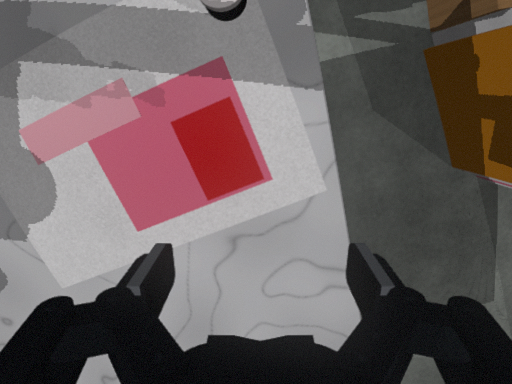

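The top view shows the four red keys at about (230,183), (261,186), (292,189) and (322,192). The tape is on the near side and the jar is off the left end. Next I'll measure the key positions.

```bash
cat > h.py <<'E'
import numpy as np,cv2
from scipy.spatial.transform import Rotation as R
from plant import ctrl
def ray(n,uv,pose=None):
    c=ctrl.get_calibration(n);K=np.array(c["camera_matrix"]);k=c["k1"]
    d=(np.array(uv,float)-[K[0,2],K[1,2]])/[K[0,0],K[1,1]]
    p=d.copy()
    for _ in range(30): p=d/(1+k*(p@p))
    v=np.array([p[0],p[1],1.])
    if n=="wrist":
        M=np.array(c["mount"]);s=pose;T=np.eye(4);T[:3,:3]=R.from_quat(s["tcp_rot"]).as_matrix();T[:3,3]=s["eef_pos"];W=T@M
    else: W=np.linalg.inv(c["camera_from_world"])
    return W[:3,3],W[:3,:3]@v
def onz(n,uv,z,pose=None):
    o,v=ray(n,uv,pose);return o+v*(z-o[2])/v[2]
def reds(im,box=None,amin=20):
    h=cv2.cvtColor(im,cv2.COLOR_RGB2HSV)
    m=(((h[...,0]<8)|(h[...,0]>172))&(h[...,1]>130)&(h[...,2]>60)).astype(np.uint8)
    n,l,st,ce=cv2.connectedComponentsWithStats(m)
    return [(st[i],ce[i]) for i in range(1,n) if st[i][4]>=amin]
def fit(P):
    P=np.array(P)[:,:2];P=P[np.argsort(-P[:,1])]
    c=P.mean(0);off=np.array([.105,.035,-.035,-.105])
    y=(P*off[:,None]).sum(0);y/=np.linalg.norm(y)
    F=c+off[:,None]*y
    return F,np.arctan2(-y[0],y[1]),P
E
python3 - <<'E'
from h import *
im=cv2.imread("pics/top0.png")[:,:,::-1].copy()
P=[]
for st,ce in reds(im):
    print(st,ce)
    if 220<ce[0]<335 and 175<ce[1]<200: P.append(onz("top",ce,.053))
F,yaw,P=fit(P);print(P,F,yaw)
print("jar",onz("top",(152,165),.09),"glue",onz("top",(400,172),.12),"tape",onz("top",(283,232),.024))
im=cv2.imread("pics/scene0.png")[:,:,::-1].copy()
P=[]
for st,ce in reds(im,amin=10):
    if 235<ce[0]<285 and 145<ce[1]<206: P.append(onz("scene",ce,.053));print(st,ce,P[-1])
s=ctrl.get_state();print(R.from_quat(s["tcp_rot"]).as_matrix().round(3))
E
```

```text
[38 40 10 10 77] [42.36363636 44.45454545]
[469  55  11  30 224] [473.65178571  69.66517857]
[504  57   8  29 131] [507.63358779  70.29007634]
[312 125   9  12 100] [316.09 130.83]
[128 158  18   5  23] [136.52173913 160.04347826]
[224 177  11  11 108] [229.24074074 182.14814815]
[255 180  11  11 108] [260.08333333 185.25925926]
[286 183  11  11 110] [291.03636364 188.21818182]
[317 186  11  11 105] [321.65714286 191.1047619 ]
[ 34 335  15  10  60] [ 40.11666667 339.23333333]
[ 48 334  16  15  39] [ 55.56410256 340.1025641 ]
[   0  337   47   47 1609] [ 17.82784338 362.01740211]
[ 37 344  21  19 101] [ 47.41584158 351.61386139]
[ 57 356  19  11  53] [ 64.81132075 360.67924528]
[ 72 360   7  20  30] [ 75.6        370.33333333]
[ 53 364  19  12  55] [ 61.4        369.96363636]
[ 60 371  14  13  45] [ 66.64444444 378.84444444]
[ 45 380  11   4  21] [ 49.9047619  381.47619048]
[[ 0.55953528  0.09260525]
 [ 0.55263068  0.02315778]
 [ 0.54604931 -0.0467407 ]
 [ 0.53959696 -0.11623581]] [[ 0.55941849  0.09272266]
 [ 0.55277487  0.02303864]
 [ 0.54613125 -0.04664538]
 [ 0.53948762 -0.1163294 ]] -0.09505197357179923
jar [0.59505441 0.25991584 0.09      ] glue [ 0.57908131 -0.27616587  0.12      ] tape [ 0.44585766 -0.03067361  0.024     ]
[237 148   9   7  49] [241.2244898  150.93877551] [ 0.542326  -0.1079319  0.053    ]
[247 162  10   8  54] [251.68518519 165.18518519] [ 0.548758   -0.03814197  0.053     ]
[258 178  11   8  56] [262.92857143 181.125     ] [0.55627265 0.03198377 0.053     ]
[270 194  12   9  72] [275.625      198.02777778] [0.56187486 0.10005906 0.053     ]
[[-0.001 -0.973  0.233]
 [-0.002  0.233  0.973]
 [-1.     0.    -0.002]]
```

Call:
move_arm(commands=[0,-1,-0.93,-0.1,0,-1,-0.93,-0.1,0,-1,-0.93,-0.1,0,-1,-0.93,-0.1,0,-1,-0.93,-0.1,0,-1,-0.93,-0.1,0,-1,-0.93,-0.1,0,-1,-0.93,-0.1,0,-1,-0.93,-0.1,0,-1,-0.93,-0.1,0,-1,-0.93,-0.1,0,-1,-0.93,-0.1,0,-1,-0.93,-0.1,0,-1,-0.93,-0.1,0,-1,-0.93,-0.1,0,-1,-0.93,-0.1,0,0,0,0,0,0,0,0], jaw=0)

```text
time: 2.4
eef_pos: [0.4878, 0.2229, 0.2449]
tcp_rot: [-0.475, 0.524, 0.476, 0.523]
contact_force: [0.6, -0.5, -0.3]
opening: -0.001
```

```bash
cat >> h.py <<'E'
def d(target):
    s=ctrl.get_state();M=R.from_quat(s["tcp_rot"]).as_matrix()
    print("tool shift units",(M.T@(np.array(target)-s["eef_pos"])/.025).round(3),"F",s["contact_force"].round(2)); 
def zyaw():
    M=R.from_quat(ctrl.get_state()["tcp_rot"]).as_matrix();print("z-axis yaw",np.arctan2(-M[0,2],M[1,2]),M.round(4).tolist())
E
python3 -c "
from h import *
zyaw();d([.50,0.0,.245])"
```

```text
z-axis yaw -0.09545462074748076 [[-0.0011, -0.9954, 0.0953], [0.0002, 0.0953, 0.9954], [-1.0, 0.0011, 0.0001]]
tool shift units [-5.000e-03 -1.335e+00 -8.831e+00] F [ 0.58 -0.46 -0.28]
```

Yaw now matches the bar. Next I'll move to a central view.

Call:
move_arm(commands=[0,-0.14,-0.9,0,0,-0.14,-0.9,0,0,-0.14,-0.9,0,0,-0.14,-0.9,0,0,-0.14,-0.9,0,0,-0.14,-0.9,0,0,-0.14,-0.9,0,0,-0.14,-0.9,0,0,-0.14,-0.9,0,0,-0.14,-0.9,0,0,0,0,0,0,0,0,0])

```text
time: 3.9
eef_pos: [0.5015, -0.0035, 0.2453]
tcp_rot: [-0.476, 0.523, 0.476, 0.523]
contact_force: [0.2, 0.8, -0.3]
opening: 0.002
```

```bash
python3 - <<'E'
from h import *
s=ctrl.get_state();im=ctrl.read_camera("wrist");cv2.imwrite("pics/w1.png",im[:,:,::-1])
print(s["eef_pos"],s["contact_force"])
P=[]
for st,ce in reds(im):
    p=onz("wrist",ce,.054,s);print(st,ce.round(1),p.round(4))
    if st[4]>150: P.append(p)
if len(P)==4: print(fit(P))
E
```

```text
[ 0.50150312 -0.00350171  0.24525215] [ 0.17011713  0.8274068  -0.28477439]
[159 198  21  20 378] [169.1 207.9] [ 0.5366 -0.1124  0.054 ]
[219 199  20  19 370] [228.7 208.1] [ 0.543 -0.044  0.054]
[280 199  20  19 367] [289.3 207.9] [0.5493 0.0249 0.054 ]
[339 199  21  20 391] [349.  208.6] [0.5567 0.0933 0.054 ]
[  0 357  17  27 232] [  5.8 374.1] [ 0.7917 -0.4356  0.054 ]
```

View pics/w1.png

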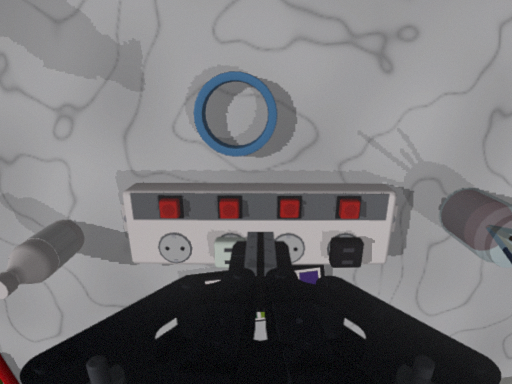

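The wrist view shows the four keys at y≈208 px and x≈349, 289, 229 and 169. It agrees with the top view to within 3 mm. I'll use the averages.

```bash
python3 -c "
from h import *
d([.558,.093,.078])
d([.558,.093,.245])"
```

```text
tool shift units [ 6.693 -1.887  4.049] F [0.74 0.76 0.32]
tool shift units [ 0.013 -1.886  4.052] F [0.74 0.76 0.32]
```

Call:
move_arm(commands=[0.3,-0.38,0.81,0,0.9,-0.38,0.81,0,0.9,-0.38,0.81,0,0.9,-0.38,0.81,0,0.9,-0.37,0.81,0,0.9,0,0,0,0.9,0,0,0,0.7,0,0,0,0.3,0,0,0,0,0,0,0,0,0,0,0])

```text
time: 5.32
eef_pos: [0.5592, 0.0917, 0.0788]
tcp_rot: [-0.476, 0.523, 0.475, 0.524]
contact_force: [0.2, -0.3, 0.8]
opening: -0.001
```

```bash
python3 - <<'E'
from h import *
d([.558,.093,.068])
s=ctrl.get_state();im=ctrl.read_camera("wrist");cv2.imwrite("pics/w2.png",im[:,:,::-1])
print(s["eef_pos"])
F=[]
E
```

```text
tool shift units [0.433 0.052 0.046] F [ 0.16 -0.3   0.81]
[0.5591745  0.0917185  0.07881922]
```

View pics/w2.png

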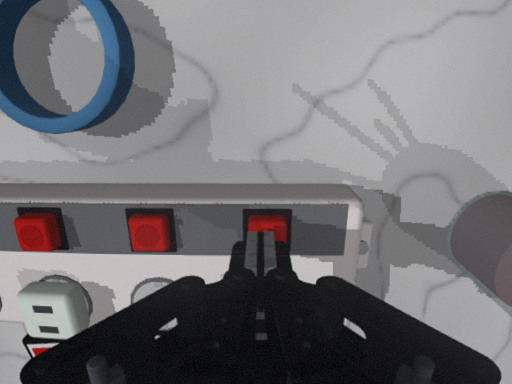

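Call:
move_arm(commands=[0.2,0,0,0,0.15,0,0,0,0.1,0,0,0,0.04,0,0,0,0,0,0,0,0,0,0,0])

```text
time: 6.12
eef_pos: [0.5583, 0.0917, 0.0657]
tcp_rot: [-0.476, 0.523, 0.476, 0.523]
contact_force: [-1.2, 0.6, 2.2]
opening: 0.002
```

```bash
python3 -c "
from h import *
s=ctrl.get_state();print(s['eef_pos'],s['contact_force'],s['wrist_torque'])"
```

```text
[0.55833097 0.09166114 0.06569111] [-1.22595339  0.59352557  2.18214939] [-0.07621931  0.28536597  0.01740168]
```

Call:
move_arm(commands=[0,0,0,0])

```text
time: 6.25
eef_pos: [0.5583, 0.0917, 0.0656]
tcp_rot: [-0.476, 0.523, 0.476, 0.523]
contact_force: [-2.2, -1.0, 2.5]
opening: 0.0
```

Call:
move_arm(commands=[-0.2,0,0,0,-0.4,0,0,0,0,0,0,0,0,0,0,0])

```text
time: 6.75
eef_pos: [0.5585, 0.0918, 0.0807]
tcp_rot: [-0.476, 0.523, 0.476, 0.523]
contact_force: [0.2, -0.2, 0.8]
opening: -0.003
```

```bash
python3 -c "
from h import *
d([.551,.024,.080])"
```

```text
tool shift units [ 0.029  0.041 -2.727] F [ 0.19 -0.17  0.83]
```

Call:
move_arm(commands=[0,0,-0.7,0,0,0,-0.8,0,0,0.02,-0.8,0,0,0.02,-0.44,0,0,0,0,0,0,0,0,0])

```text
time: 7.5
eef_pos: [0.5509, 0.0237, 0.0806]
tcp_rot: [-0.476, 0.523, 0.476, 0.523]
contact_force: [0.2, -0.7, -0.1]
opening: -0.0
```

Call:
move_arm(commands=[0.25,0,0,0,0.2,0,0,0,0.1,0,0,0,0.03,0,0,0,0,0,0,0,0,0,0,0])

```text
time: 8.25
eef_pos: [0.5511, 0.0236, 0.0663]
tcp_rot: [-0.476, 0.523, 0.476, 0.523]
contact_force: [-0.4, 0.5, 0.3]
opening: -0.003
```

Call:
move_arm(commands=[0,0,0,0])

```text
time: 8.38
eef_pos: [0.5511, 0.0236, 0.0663]
tcp_rot: [-0.476, 0.523, 0.476, 0.523]
contact_force: [0.1, 0.3, 0.2]
opening: 0.007
```

Call:
move_arm(commands=[0.04,0,0,0,0,0,0,0,0,0,0,0])

```text
time: 8.75
eef_pos: [0.5509, 0.0236, 0.065]
tcp_rot: [-0.476, 0.523, 0.476, 0.523]
contact_force: [-0.3, 0.3, -0.5]
opening: 0.002
```

Call:
move_arm(commands=[0.03,0,0,0,0,0,0,0,0,0,0,0])

```text
time: 9.12
eef_pos: [0.551, 0.0236, 0.0646]
tcp_rot: [-0.476, 0.523, 0.476, 0.523]
contact_force: [-1.2, 0.3, 2.3]
opening: -0.002
```

Key 2 made contact about 3.3 mm lower than an up key would, so it is the latched one. I'll lift and continue.

Call:
move_arm(commands=[0,0,0,0])

```text
time: 9.25
eef_pos: [0.551, 0.0236, 0.0645]
tcp_rot: [-0.476, 0.523, 0.476, 0.523]
contact_force: [-1.6, -0.4, 1.1]
opening: -0.0
```

Call:
move_arm(commands=[-0.25,0,0,0,-0.4,0,0,0,0,0,0,0,0,0,0,0])

```text
time: 9.75
eef_pos: [0.5509, 0.0236, 0.0807]
tcp_rot: [-0.476, 0.523, 0.476, 0.523]
contact_force: [-0.2, 0.1, -1.1]
opening: 0.002
```

Call:
move_arm(commands=[0,0,-0.7,0,0,0,-0.8,0,0,0,-0.8,0,0,0,-0.48,0,0,0,0,0,0,0,0,0])

```text
time: 10.5
eef_pos: [0.5443, -0.0455, 0.0806]
tcp_rot: [-0.475, 0.523, 0.476, 0.523]
contact_force: [-0.5, -0.4, 0.5]
opening: 0.001
```

```bash
python3 -c "
from h import *
d([.5445,-.0455,.0667])"
```

```text
tool shift units [ 0.554 -0.009  0.001] F [-0.55 -0.39  0.54]
```

Call:
move_arm(commands=[0.25,0,0,0,0.2,0,0,0,0.1,0,0,0,0.06,0,0,0,0,0,0,0,0,0,0,0])

```text
time: 11.25
eef_pos: [0.5444, -0.0455, 0.0655]
tcp_rot: [-0.476, 0.523, 0.476, 0.523]
contact_force: [-1.5, 1.3, 2.4]
opening: 0.0
```

Call:
move_arm(commands=[0,0,0,0])

```text
time: 11.38
eef_pos: [0.5445, -0.0455, 0.0655]
tcp_rot: [-0.476, 0.523, 0.476, 0.523]
contact_force: [-1.8, 1.5, 2.2]
opening: -0.002
```

Key 3 is up: contact at the up height.

Call:
move_arm(commands=[-0.25,0,0,0,-0.36,0,0,0,0,0,0,0,0,0,0,0])

```text
time: 11.88
eef_pos: [0.5443, -0.0457, 0.0807]
tcp_rot: [-0.476, 0.523, 0.476, 0.523]
contact_force: [0.5, 0.2, 0.1]
opening: -0.002
```

Call:
move_arm(commands=[0,0,-0.7,0,0,0,-0.8,0,0,0,-0.8,0,0,0,-0.48,0,0,0,0,0,0,0,0,0])

```text
time: 12.62
eef_pos: [0.5376, -0.1146, 0.0805]
tcp_rot: [-0.475, 0.523, 0.476, 0.523]
contact_force: [-0.6, 0.3, 0.5]
opening: 0.0
```

Call:
move_arm(commands=[0.25,0,0,0,0.2,0,0,0,0.1,0,0,0,0.06,0,0,0,0,0,0,0,0,0,0,0])

```text
time: 13.38
eef_pos: [0.5378, -0.1147, 0.0655]
tcp_rot: [-0.476, 0.523, 0.476, 0.523]
contact_force: [-0.8, 1.7, 3.0]
opening: -0.005
```

Call:
move_arm(commands=[0,0,0,0])

```text
time: 13.5
eef_pos: [0.5378, -0.1147, 0.0655]
tcp_rot: [-0.476, 0.523, 0.476, 0.523]
contact_force: [-0.7, 2.0, 2.6]
opening: -0.001
```

Key 4 is up too. I'll lift and return to key 2.

Call:
move_arm(commands=[-0.3,0,0,0,-0.6,0,0,0,0,0,0,0,0,0,0.8,0,0,0,0.8,0,0,0,0.8,0,0,0,0.8,0,0,0,0.8,0,0,0,0.8,0,0,0,0.76,0,0,0,0,0,0,0,0,0,0,0,0,0])

```text
time: 15.12
eef_pos: [0.551, 0.023, 0.0878]
tcp_rot: [-0.475, 0.523, 0.475, 0.523]
contact_force: [-0.1, 0.1, -0.4]
opening: -0.003
```

```bash
python3 - <<'E'
from h import *
d([.551,.0237,.0647])
s=ctrl.get_state();im=ctrl.read_camera("wrist");cv2.imwrite("pics/w3.png",im[:,:,::-1])
E
```

```text
tool shift units [0.925 0.001 0.027] F [-0.12  0.08 -0.44]
```

View pics/w3.png

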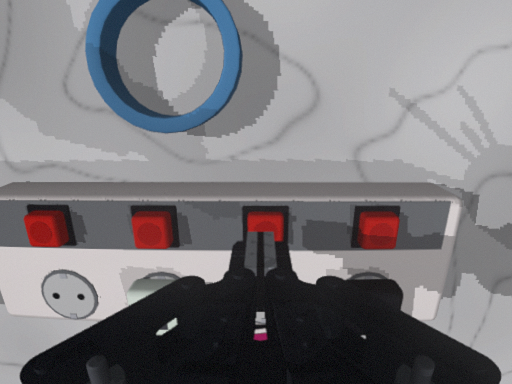

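Call:
move_arm(commands=[0.3,0,0.02,0,0.4,0,0,0,0.25,0,0,0,0.1,0,0,0,0.08,0,0,0,0,0,0,0,0,0,0,0])

```text
time: 16.05
eef_pos: [0.5505, 0.0241, 0.0603]
tcp_rot: [-0.475, 0.524, 0.476, 0.522]
contact_force: [-4.6, 0.0, 6.7]
opening: 0.001
```

Call:
move_arm(commands=[0.04,0,0,0,0,0,0,0,0,0,0,0])

```text
time: 16.42
eef_pos: [0.5505, 0.0241, 0.0601]
tcp_rot: [-0.475, 0.524, 0.476, 0.522]
contact_force: [-7.1, -0.3, 10.3]
opening: 0.003
```

The force rose to 10 N with no further travel, so the key is at full stop. I'll release, lift and look.

Call:
move_arm(commands=[-0.1,0,0,0,-0.3,0,0,0,-0.4,0,0,0,-0.36,0,0,0,0,0,0,0,0,0,0,0])

```text
time: 17.18
eef_pos: [0.5508, 0.0242, 0.0874]
tcp_rot: [-0.476, 0.523, 0.476, 0.523]
contact_force: [-0.5, 0.8, 0.0]
opening: 0.002
```

```bash
python3 - <<'E'
from h import *
s=ctrl.get_state();im=ctrl.read_camera("wrist");cv2.imwrite("pics/w4.png",im[:,:,::-1])
print(s["eef_pos"])
a=cv2.imread("pics/w3.png")
for n in(a[:,:,::-1].copy(),im):
    for st,ce in reds(n): print(st,ce.round(1))
o=np.vstack([a[190:270],im[190:270,:,::-1]]);cv2.imwrite("pics/cmp.png",cv2.resize(o,(800,250),interpolation=cv2.INTER_CUBIC))
c=lambda i:cv2.resize(i[195:260,120:300],(720,260),interpolation=cv2.INTER_CUBIC)
cv2.imwrite("pics/cmp.png",np.vstack([c(a),c(im[:,:,::-1])]))
E
```

```text
[0.55084922 0.0241609  0.08741932]
[  24  210   45   37 1388] [ 46.  228.3]
[ 131  211   42   38 1421] [152.  229.4]
[247 211  37  31 824] [266.5 223.2]
[ 358  211   42   38 1414] [377.8 229.6]
[  22  211   45   36 1391] [ 44.  228.5]
[ 130  212   41   38 1403] [150.1 230. ]
[245 212  38  30 819] [264.1 223.4]
[ 356  212   42   38 1433] [376.2 230.3]
```

View pics/cmp.png

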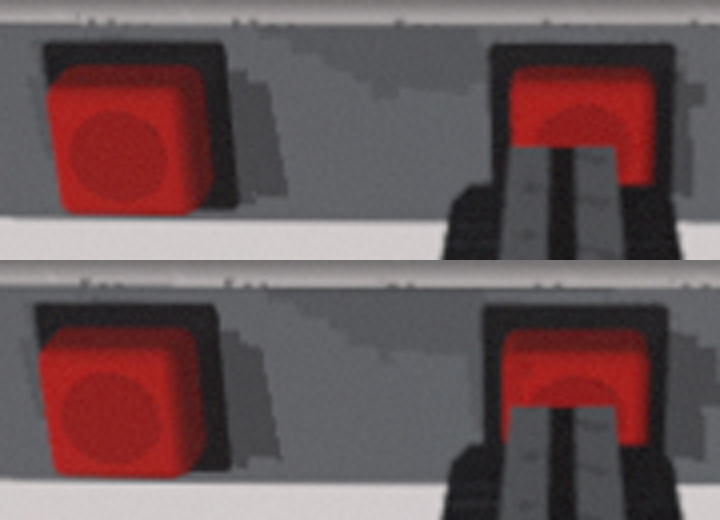

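In the lower (after) picture, key 2 shows a taller side face and a longer shadow, like its neighbour, so it has popped up. I'll retreat and check all four keys.

Call:
move_arm(commands=[-0.9,0,0,0,-0.9,0.5,0,0,-0.9,0.5,0,0,-0.9,0.5,0,0,-0.9,0.4,-0.4,0,-0.9,0,-0.5,0,-0.9,0,-0.2,0,0,0,0,0,0,0,0,0,0,0,0,0])

```text
time: 18.48
eef_pos: [0.5004, 0.0016, 0.2434]
tcp_rot: [-0.475, 0.524, 0.477, 0.523]
contact_force: [-0.3, -0.3, 0.2]
opening: -0.001
```

```bash
python3 - <<'E'
from h import *
s=ctrl.get_state();im=ctrl.read_camera("wrist")
print(s["eef_pos"],s["contact_force"])
for st,ce in reds(im): print(st,ce.round(1))
b=im[:,:,::-1];a=cv2.imread("pics/w1.png")
c=lambda i:cv2.resize(i[165:270,115:405],(800,290),interpolation=cv2.INTER_CUBIC)
cv2.imwrite("pics/cmp2.png",np.vstack([c(a),c(b)]))
cv2.imwrite("pics/top1.png",ctrl.read_camera("top")[:,:,::-1])
E
```

```text
[0.50035759 0.00162205 0.24340037] [-0.29050747 -0.28187665  0.20607114]
[154 201  22  19 375] [164.6 210. ]
[215 201  20  20 386] [224.4 210.7]
[276 201  20  20 384] [285.3 210.7]
[335 201  22  20 384] [345.1 210.9]
[  0 364  14  20 141] [  4.  376.5]
```

View pics/cmp2.png

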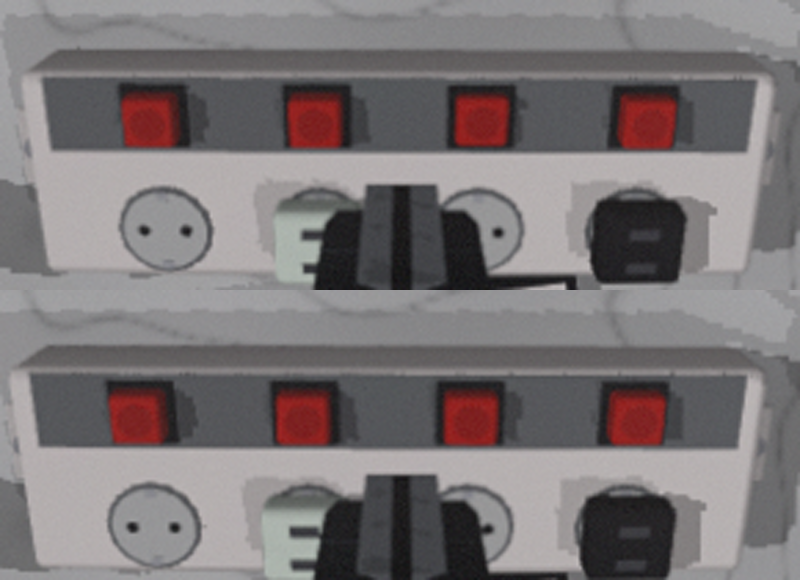

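View pics/top1.png

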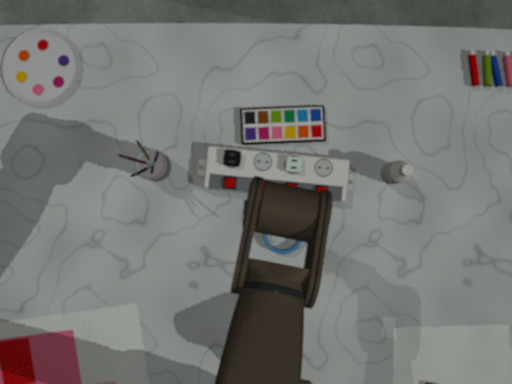

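Before the press, key 2 (third from the left in the wrist view) cast a shorter shadow. Now all four shadows match, the other objects are where they were, and the arm is clear.

```bash
python3 -c "
from plant import ctrl
print(ctrl.sign_off())"
```

```text
the job is handed in; nothing more can be done
None
```

The job is done and handed in: all four keys now stand up, after about 18.6 s of the 58 s allowed.

- **Taps:** With the fingers shut, I tapped the keys lightly from the robot's left to its right, at about 2–3 N each. Keys 1, 3 and 4 were being pressed about 2.5 mm below the up height, so they were up. Key 2 (bar y = +35 mm) made contact only about 3.3 mm lower, so it was the latched one.
- **Press:** I pressed key 2 to its full stop. The force rose to about 10 N vertically (about 7 N sideways) with no further travel, and then I let go.
- **Last checks:** In the last wrist picture, key 2 has the same side height and shadow as the other three. The force reading is back to noise level. The last top view shows the jar, glue bottle and paint box where they started. The arm partly hid the tape in it, but what shows is in place, and nothing went near it.
- **Limits and disagreements:** The force reading has about 1 N of noise, so the taps were confirmed by height as well as force. The scene camera's first estimate of the key positions was up to about 9 mm off the top view. I used the top and wrist views instead, which agreed to about 3–4 mm.

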